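# Set the suction diverter to its third slot

## Task

Switch the dust-extraction diverter on the dental bench to its third slot, the far right one as seen from the robot: with the fingertips push its lever along the left slot to the middle channel, across to the right, then forward, away from the robot, until it is fully home at the end of that slot. Push gently and do not grip the lever, leave the things standing around the box where they are, and finish with the hand clear of everything.

Things in the scene. Friction and masses are not known exactly. Their poses are not given: they have to be found in the camera images.
- diverter: fixed grey metal box, 180 mm (its x) by 220 mm (its y), 104 mm high, on a foot 210 x 260 x 6 mm; four hose stubs reach 50 mm out of its far (+x) face. Origin: centre of its underside, on the bench; z up, x away from the robot (box turned up to 20 degrees), y to the left. A steel gate plate with an H-shaped cut-out is its top; a lever stands in the cut-out
- gate (a point): centre of the H cut-out, on the gate plate's top face, 104 mm over the box's origin, turned like the box. Two slots along x, 36 mm from here to their ends and 17 mm wide, centred 25 mm left and right (y +25, -25 mm), joined by a cross channel along y, 18 mm wide, at x 0. First slot far left, second near left, third far right, fourth near right. The plate's tongues between the slots block the lever
- pivot (a point): point inside the box, 20 mm above its origin, about which the lever leans, fore-and-aft and sideways. Lever: a 10 mm steel rod with a round upright black grip, 32 mm across at its widest, between 140 and 190 mm from the pivot
- grip (a point): middle of the lever's black grip, on its axis, 170 mm from the pivot, 170 to 190 mm above the bench. In the box's frame it stands at x = 170 sin(f), y = -170 sin(a) cos(f), z = 20 + 170 cos(a) cos(f) mm, with f = joint lever_fore, a = joint lever_across
- lever_across (a joint): sideways lean of the lever, rad: -0.303 left (stop), +0.303 right (stop); it grows to the right (the box's -y). In a slot the rod has about 0.04 rad of sideways play. Starts in the left slot. No spring: friction keeps it where it is left; about 1 to 3 N at the grip moves it
- lever_fore (a joint): fore-and-aft lean, rad: 0 in the middle of the cross channel, +0.322 at the end of the far slots (stop), -0.322 at the end of the near slots (stop); it grows away from the robot (the box's +x). The rod can cross only within about 0.05 rad of 0 (8 mm at the grip). Starts anywhere along the left slot: far, near or middle. No spring: friction keeps it where it is left
- cast: loose plaster dental cast, 70 x 66 x 22 mm with a row of teeth on it, about 40 mm high, standing left of the box; origin at the centre of its underside. Leave it alone
- jar: loose closed jar, 52 mm across, 62 mm high, standing right of the box; origin at the centre of its underside. Leave it alone
- beaker: loose aluminium beaker, 64 mm across, 70 mm high, standing on the robot's side of the box; origin at the centre of its underside. Leave it alone

How it is judged:
On the way:
1. the lever has crossed to the right through the middle channel (value of joint lever_across above 0.25 rad and value of joint lever_fore between -0.1 and 0.1 rad), for 0.02 s.
At the end, for the whole second after the job is handed in: The lever stands in the far right slot, home to within about 6 mm at the grip (lever_fore above 0.285, lever_across above 0.25), and is at rest (value of joint lever_across above 0.25 rad and value of joint lever_fore above 0.285 rad and velocity of joint lever_fore between -0.05 and 0.05 rad/s); the robot touches nothing.
It fails at once if the diverter or its lever is pushed hard or gripped (fingers press on it with more than 30 N) (contact force between the fingers and diverter above 30 N).
It fails at once if the cast is moved by more than 15 mm, lifted or tipped (distance of cast from where it was at the start of the episode above 0.015 m or angle between cast's own z axis and vertical above 0.3 rad).
It fails at once if the jar is moved by more than 15 mm, lifted or tipped (distance of jar from where it was at the start of the episode above 0.015 m or angle between jar's own z axis and vertical above 0.3 rad).
It fails at once if the beaker is moved by more than 15 mm, lifted or tipped (distance of beaker from where it was at the start of the episode above 0.015 m or angle between beaker's own z axis and vertical above 0.3 rad).
It also fails if it takes over 59 s, if anything falls off the work surface, if the arm or the gripper's body presses on something with over 40 N, if the wrist force passes 120 N, or if a joint passes its speed limit or range.

## Robot

A 6-joint arm with a two-finger parallel gripper is mounted at the origin on the work surface. World frame = base frame: x ahead of the robot, y to its left, z up, the work surface at z = 0. Lengths are in m, angles in rad, forces in N, time in s.
With the tool pointing down it reaches from about 0.4 to 0.825 m from the base axis. Payload 7 kg.
Tool frame: the origin (TCP) lies at the very end of the fingers, on their centre line; the grasp point (between the pads) lies 19 mm behind it (arm.pinch_z is the z of the grasp point in the tool frame, in m); z points along the fingers, y is the direction in which the jaws open and shut (so a half turn about z gives the same grasp; the last joint's range is limited). The gripper opens to 88 mm and grips with 3 to 60 N. Pads are 19 mm wide; open, the fingers measure 130 mm over their backs; the gripper's body (78 mm by 193 mm) begins 47 mm behind the grasp point.
Start: joints at [-0.84, 0.359, 0.012, 0, -1.224, -0.288], TCP at [0.289, -0.61, 0.194] pointing down, gripper open.
Joint ranges: [-3.07, 3.07], [-1.43, 2.12], [-1.02, 1.25], [-3.03, 1.67], [-3.05, -0], [-3.03, 3.03]. Speed limits (rad/s): [2.39, 2.39, 3.01, 3.14, 3.14, 3.14].

## Interface

Orientations are given as [roll, pitch, yaw] about the fixed x, y, z axes, in that order (R = Rz(yaw) Ry(pitch) Rx(roll)).
In Python, from station import arm gives the robot as it stands.
- The arm moves only by the tool drive_tool, never from a script. Its argument "targets" is a list of rows, each a list of 6 numbers: the shift along the world's x, y, z in units of 0.04 m (1.0 is 0.04 m), then the turn, a rotation vector about the world's x, y, z in units of 6 degrees (1.0 is 6 degrees). In form: [[x, y, z, wx, wy, wz], ...]. A call has 1 to 5 rows; each row shifts and turns the commanded pose from where the row before left it; what a row does not reach is not made up. A row lasts 1/8 s, in which the tool goes at most 62.5 mm and 10.7 degrees, less where a joint would pass 70% of its speed; a pose out of reach is approached as far as the arm can. A call with a number of a shift or a turn outside -1 to 1 is refused whole. A call with a gripper value outside its range is refused whole. "claw" is the opening, from 0 (shut) to 1 (fully open), set as the call begins (left out, the last holds). The fingers move at their own pace and stop on an object; "newtons" is the grip in N (left out, the last holds). Time passes only in rows, so rows that do not move let the fingers close. It gives the time, the measured TCP pose, the force and the opening at its end, in the units of the state.
- arm.get_state(): the state, without advancing time (a new reading comes with each control period).
- arm.grab_frame(name): name is "side" or "top"; returns (picture, depth): 480x640x3 uint8, red, green, blue; 480x640 float32, m along the optical axis (not along the pixel's ray), 0 where there is no reading.
- arm.get_calibration(name): a dict with "mtx" (3x3 intrinsics, pixels), "dist_coeffs" ([k1, k2, p1, p2, k3] as OpenCV has them; the pictures are not rectified), "origin" and "rotation" of the camera in the world. Camera axes: x right, y up, looking along -z (the intrinsics and any distortion apply to the point x, -y, -z); pixel columns grow to the right and rows downward; lengths in m; the calibration is good to about 2 mm. A picture is of the moment at which its call begins. get_calibration takes no time and is no camera call.
- arm.job_done(): hands the job in, once; it reports no verdict.
Trained networks look in the newest picture that a camera, given by its name, has taken for a name from the list of things; names that differ only in an ending like _2 or _b are one class to them, and where a whole thing is asked for, a point or a joint stands for the part that bears it (a point fixed in the world has none). Each returns a list of dicts, best first, with "score" (0 to 1); they miss things now and then, are a little off and sometimes report something else, mostly with a low value. They report only what shows in the picture. A call takes as long as a camera call.
- arm.search_frame(target, camera): "point" ([x, y, z] in m, in the coordinates of the camera as it stood for that picture, good to about 4 mm: the middle of the surface that is visible of it).
- arm.cut_out(target, camera): "pixels" (480x640 bool, what is visible of it).
- arm.landmark_of(target, camera): "point" ([x, y, z] in m, in the coordinates of the camera as it stood for that picture, good to about 4 mm: a listed point, or the origin of a listed thing).
The state is a dict: "t": time; "q": joint angles; "qd": joint speeds; "joint_efforts": joint torques, N m; "eef_pos": TCP position; "ee_rot": TCP orientation; "force": force on the tool from outside, world axes, zero at the start; "moment": the same for the moment, N m; "width": finger opening in m.
Only numpy, scipy, OpenCV 4.12 (cv2) and the standard library are available. Lean on these libraries where they do the work, as an engineer would, in place of code of your own. Each camera call takes 0.05 s, during which the arm holds its last target. There are 200 camera calls.

## Working session

There is one attempt and no reset: what is moved stays moved. The work goes in short steps, Python scripts to look and compute and a tool call to move; the robot and the scene stay as the last step left them, time stands still between calls to the robot, and variables do not carry over. Pictures are saved under pics/ and viewed, about 8 in all and at most 12, crops included, and the job is handed in when it is done.

Besides the shell and the picture viewer there is one more tool, called after ">>>" by a JSON object that holds its "op" and its "data". drive_tool: Moves the arm, as the interface text tells. Shifts and turns lie within -1 to 1; 1 stands for 0.04 m of shift or 6 degrees of turn. Its arguments: {"type":"object","properties":{"targets":{"type":"array"},"claw":{"type":"number"},"newtons":{"type":"number"}},"required":["targets"]}

```bash
mkdir -p pics; cat > h.py <<'E'
import numpy as np, cv2
from station import arm
def w(cam,p):
    c=arm.get_calibration(cam); return np.array(c["origin"])+np.array(c["rotation"])@np.array(p)
def snap(cam,name=None):
    im,d=arm.grab_frame(cam)
    if name: cv2.imwrite("pics/"+name,im[:,:,::-1])
    return im,d
def cloud(cam,d):
    c=arm.get_calibration(cam); v,u=np.mgrid[0:480,0:640]
    n=cv2.undistortPoints(np.stack([u.ravel(),v.ravel()],1).astype(np.float64)[:,None],np.array(c["mtx"]),np.array(c["dist_coeffs"],float))[:,0]
    z=d.ravel(); P=np.stack([n[:,0]*z,-n[:,1]*z,-z],1)
    W=P@np.array(c["rotation"]).T+np.array(c["origin"]); W[z==0]=np.nan
    return W.reshape(480,640,3)
E
python3 - <<'E'
from h import *
ims=[]
for c in ("top","side"):
    im,d=snap(c); ims.append(im)
    np.save(f"pics/{c}.npy",cloud(c,d))
    for n in ("diverter","gate","grip","pivot","cast","jar","beaker"):
        r=arm.landmark_of(n,c)
        print(c,n,[(w(c,x["point"]).round(3),round(x["score"],2)) for x in r[:2]])
    cv2.imwrite(f"pics/{c}1.png",im[:,:,::-1])
E
```

```text
Traceback (most recent call last):
  File "h.py", line 13, in cloud
    W=P@np.array(c["rotation"]).T+np.array(c["origin"]); W[z==0]=np.nan
      ~~~~~~~~~~~~~~~~~~~~~~~~~~~^~~~~~~~~~~~~~~~~~~~~~
ValueError: operands could not be broadcast together with shapes (307200,) (3,)
```

The calibration's rotation is a 3-vector. By the interface text that is roll, pitch and yaw, so I'll convert it and check the result against known heights.

```bash
python3 - <<'E'
s=open('h.py').read().replace('np.array(c["rotation"])','rot(c)').replace('def w(','from scipy.spatial.transform import Rotation as Ro\ndef rot(c): return Ro.from_euler("xyz",c["rotation"]).as_matrix()\ndef w(',1)
open('h.py','w').write(s)
E
python3 - <<'E'
from h import *
for c in ("top","side"):
    im,d=snap(c,f"{c}1.png"); C=cloud(c,d); np.save(f"pics/{c}.npy",C)
    k=arm.get_calibration(c); print(c,k["origin"],k["rotation"],"median z",np.nanmedian(C[...,2]))
    for n in ("diverter","gate","grip","pivot","cast","jar","beaker"):
        r=arm.landmark_of(n,c)
        print(n,[(w(c,x["point"]).round(3),round(x["score"],2)) for x in r[:2]])
print(arm.get_state())
E
```

```text
top [0.37289627 0.06218192 1.01080316] [ 0.13362489 -0.02925666 -1.55187081] median z 0.0007978704458638797
diverter [(array([ 0.53 , -0.038,  0.   ]), 0.9)]
gate [(array([ 0.528, -0.035,  0.104]), 0.71)]
grip [(array([0.487, 0.01 , 0.179]), 0.57), (array([ 0.454,  0.164, -0.001]), 0.27)]
pivot []
cast [(array([ 0.455,  0.163, -0.001]), 0.59)]
jar []
beaker [(array([ 0.35 , -0.063,  0.003]), 0.97)]
side [0.2211303  0.75902879 0.64214367] [ 9.95029407e-01  2.51472326e-03 -2.76391728e+00] median z 0.0012936802756667865
diverter [(array([ 0.535, -0.035,  0.001]), 0.83)]
gate [(array([ 0.531, -0.037,  0.104]), 0.6)]
grip [(array([0.489, 0.011, 0.183]), 0.61)]
pivot [(array([ 0.532, -0.033,  0.001]), 0.74)]
cast [(array([ 0.455,  0.164, -0.002]), 0.6)]
jar []
beaker [(array([ 0.349, -0.062,  0.001]), 0.65)]
{'t': 0.85, 'q': array([-8.39887380e-01,  3.58584465e-01,  1.18884891e-02, -1.52985053e-05,
       -1.22411684e+00, -2.88115439e-01]), 'qd': array([-0.00027465, -0.00123723, -0.00012671,  0.00040606,  0.00253902,
       -0.00091036]), 'joint_efforts': array([-1.50053897e-04, -5.82326138e+01,  2.93294084e+01,  7.00246453e+00,
        1.24337518e-02, -3.14135286e-05]), 'eef_pos': array([ 0.28919193, -0.60987065,  0.19396352]), 'ee_rot': array([ 3.14157276e+00,  9.11056083e-06, -2.69880434e+00]), 'force': array([ 0.36986587, -0.30698873, -0.09575169]), 'moment': array([-0.02260586,  0.01111486, -0.01575108]), 'width': 0.08754906425259829}
```

View pics/top1.png

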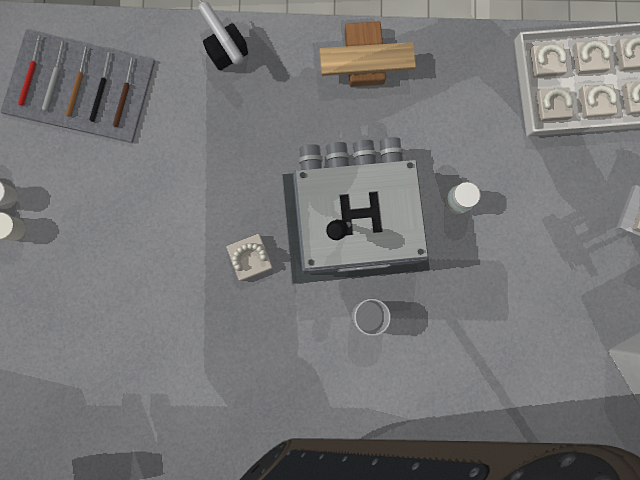

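View pics/side1.png

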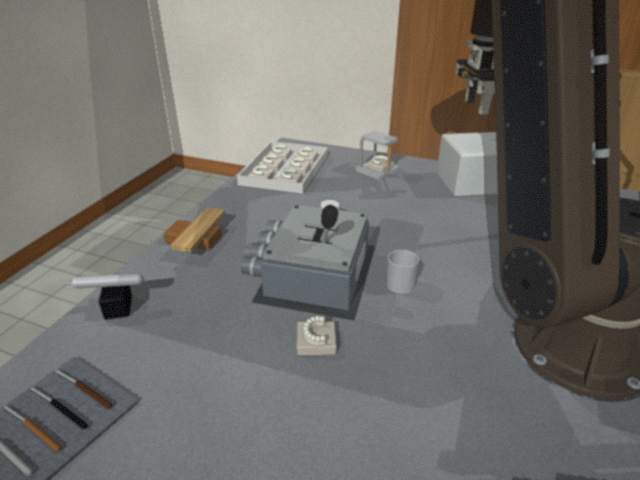

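The pictures show the box at columns 293–428, rows 160–282 of the top view. The H is at about (361,213), and the black grip at (337,229) leans toward the near left end. The beaker is at (372,317), the cast at (250,257) and the jar at (464,197). Next I'll fit the box's yaw and the lever angles.

```bash
python3 - <<'E'
from h import *
C=np.load("pics/top.npy")
m=(abs(C[...,2]-.104)<.008)&(abs(C[...,0]-.53)<.16)&(abs(C[...,1]+.036)<.18)
m=cv2.morphologyEx(m.astype(np.uint8),cv2.MORPH_OPEN,np.ones((9,9)))>0
r=cv2.minAreaRect(C[m][:,:2].astype(np.float32)*1000); print(r, np.median(C[m][:,2]))
b=cv2.boxPoints(r); print(b)
a=r[2]%90; a=a-90 if a>45 else a; t=np.radians(a)
R=np.array([[np.cos(t),-np.sin(t)],[np.sin(t),np.cos(t)]])
for g in ([.487,.010],[.489,.011]):
    v=R.T@(np.array(g)*1000-np.array(r[0])); print("yaw",a,"grip in box",v, "f",np.arcsin(v[0]/170))
g=(C[...,2]>.15)&(abs(C[...,0]-.49)<.05)&(abs(C[...,1]-.01)<.05)
print("grip cloud",C[g].mean(0),C[g].min(0),C[g].max(0))
for n,(u,v) in dict(jar=(464,197),beaker=(372,300)).items(): print(n,C[v-3:v+4,u-3:u+4].reshape(-1,3).mean(0))
E
```

```text
((528.1642456054688, -36.718963623046875), (170.70156860351562, 210.11309814453125), 6.71530294418335) 0.10416564485738472
[[ 431.1141     57.636257]
 [ 455.68393  -151.03534 ]
 [ 625.21436  -131.07419 ]
 [ 600.64453    77.59741 ]]
yaw 6.71530294418335 grip in box [-35.41870783  51.21202802] f -0.20988286850052892
yaw 6.71530294418335 grip in box [-33.31549293  51.97129548] f -0.19725008968101304
grip cloud [0.48588171 0.00984338 0.19463582] [ 0.47100266 -0.00966184  0.16444668] [0.50418797 0.02640196 0.20274028]
jar [ 0.56854427 -0.22853263  0.06193746]
beaker [nan nan nan]
```

>>> {"op": "drive_tool", "data": {"targets": [[0,0.5,0.7,0,0,-0.3],[0.2,1,0.7,0,0,-0.3],[0.2,1,0,0,0,-0.3],[0.2,1,0,0,0,-0.3],[0.2,1,0,0,0,-0.3]], "claw": 0, "newtons": 10}}

```text
t: 1.48
eef_pos: [0.3213, -0.4287, 0.2501]
ee_rot: [-3.141, 0.0, -2.857]
force: [0.2, -0.1, 0.3]
width: 0.0432
```

>>> {"op": "drive_tool", "data": {"targets": [[0.2,1,0,0,0,-0.3],[0.2,1,0,0,0,-0.3],[0.2,1,0,0,0,-0.3],[0.2,1,0,0,0,-0.3],[0.2,1,0,0,0,-0.3]]}}

```text
t: 2.1
eef_pos: [0.3613, -0.2287, 0.2503]
ee_rot: [-3.141, 0.001, -3.014]
force: [0.8, 0.5, -0.3]
width: 0.0007
```

>>> {"op": "drive_tool", "data": {"targets": [[0.3,1,0,0,0,-0.1],[0.3,1,0,0,0,0],[0.3,1,0,0,0,0],[0.3,1,0,0,0,0],[0.3,0.8,0,0,0,0]]}}

```text
t: 2.72
eef_pos: [0.4214, -0.0363, 0.2504]
ee_rot: [3.141, 0.001, -3.023]
force: [0.9, -0.6, -0.1]
width: 0.0003
```

>>> {"op": "drive_tool", "data": {"targets": [[0.2,0.5,-0.25,0,0,0],[0.2,0.5,-0.5,0,0,0],[0,0,-0.75,0,0,0],[0,0,-0.75,0,0,0],[0,0,0,0,0,0]]}}

```text
t: 3.35
eef_pos: [0.4357, 0.0016, 0.1585]
ee_rot: [-3.141, -0.004, -3.023]
force: [-0.4, -0.9, -0.6]
width: 0.0004
```

```bash
cat >> h.py <<'E'
O=np.array([.529,-.0365]); t=np.radians(6.7); B=np.array([[np.cos(t),-np.sin(t)],[np.sin(t),np.cos(t)]])
def box(p): return (B.T@(np.array(p)[:2]-O)*1000).round(1)
def lever(save=None):
    for c in ("top","side"):
        im,d=snap(c,save and f"{c}{save}.png"); r=arm.landmark_of("grip",c)
        for x in r[:1]:
            p=w(c,x["point"]); v=box(p); f=np.arcsin(np.clip(v[0]/170,-1,1)); print(c,round(x["score"],2),p.round(3),"box",v,"f",f.round(3),"a",np.arcsin(-v[1]/170/np.cos(f)).round(3))
        C=cloud(c,d); hsv=im.max(2)<60
        g=hsv&(C[...,2]>.15)&(C[...,2]<.215)&(abs(C[...,0]-O[0])<.09)&(abs(C[...,1]-O[1])<.09)
        if g.sum()>20: q=C[g]; e=(q[:,:2]-O)@B*1000; print("  dark",g.sum(),"x",np.percentile(e[:,0],[3,97]).round(),"y",np.percentile(e[:,1],[3,97]).round())
    s=arm.get_state(); print("tcp",s["eef_pos"].round(4),"box",box(s["eef_pos"]),"F",s["force"].round(1),"t",s["t"])
E
python3 -c "
from h import *
lever('2')"
```

```text
dark 270 x [-49. -23.] y [53. 70.]
tcp [0.4382 0.0024 0.1614] box [-85.7  49.2] F [-0.   0.   0.2] t 3.55
```

View pics/side2.png

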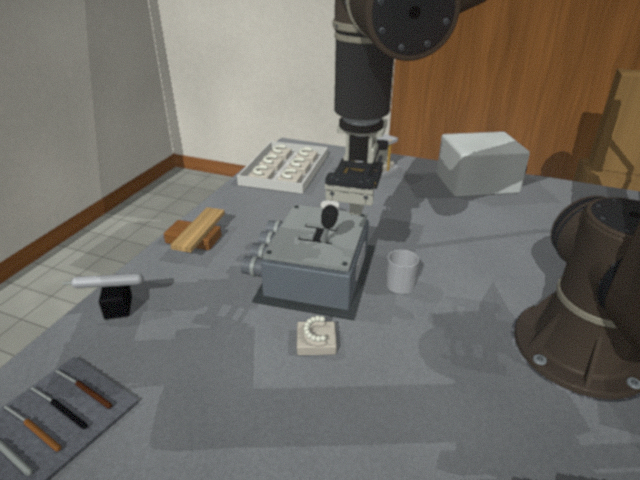

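>>> {"op": "drive_tool", "data": {"targets": [[0.25,0.03,0,0,0,0],[0.2,0.02,0,0,0,0],[0.1,0.01,0,0,0,0],[0.1,0.01,0,0,0,0],[0.1,0.01,0,0,0,0]]}}

```text
t: 4.18
eef_pos: [0.4671, 0.0053, 0.16]
ee_rot: [-3.142, -0.001, -3.023]
force: [-2.7, 0.6, 4.8]
width: 0.0003
```

>>> {"op": "drive_tool", "data": {"targets": [[0.1,0.01,0,0,0,0],[0.1,0.01,0,0,0,0],[0.1,0.01,0,0,0,0],[0.1,0.01,0,0,0,0],[0,0,0,0,0,0]]}}

```text
t: 4.8
eef_pos: [0.4832, 0.0069, 0.1598]
ee_rot: [-3.141, -0.0, -3.024]
force: [-1.8, -1.0, 1.0]
width: 0.0005
```

```bash
python3 -c "
from h import *
lever('3')"
```

```text
top 0.23 [ 0.348 -0.064  0.002] box [-182.7   -6.5] f -1.571 a nan
side 0.63 [0.508 0.014 0.186] box [-14.7  52.5] f -0.087 a -0.315
  dark 261 x [-28.  -6.] y [54. 71.]
tcp [0.483  0.0068 0.1598] box [-40.6  48.4] F [-0.3  0.2  0.7] t 5.0h.py:23: RuntimeWarning: invalid value encountered in arcsin
  p=w(c,x["point"]); v=box(p); f=np.arcsin(np.clip(v[0]/170,-1,1)); print(c,round(x["score"],2),p.round(3),"box",v,"f",f.round(3),"a",np.arcsin(-v[1]/170/np.cos(f)).round(3))
```

>>> {"op": "drive_tool", "data": {"targets": [[0.1,0.01,0,0,0,0],[0.1,0.01,0,0,0,0],[0.1,0.01,0,0,0,0],[0.08,0.01,0,0,0,0],[0,0,0,0,0,0]]}}

```text
t: 5.62
eef_pos: [0.4986, 0.0085, 0.1597]
ee_rot: [-3.141, -0.0, -3.024]
force: [-1.2, -0.0, 0.4]
width: 0.0005
```

```bash
python3 -W ignore -c "
from h import *
lever('4')"
```

```text
side 0.85 [0.522 0.017 0.184] box [-1.  54.1] f -0.006 a -0.324
  dark 255 x [-14.   9.] y [54. 71.]
tcp [0.4983 0.0085 0.1598] box [-25.2  48.2] F [0.3 0.1 0.4] t 5.825
```

>>> {"op": "drive_tool", "data": {"targets": [[-0.62,-0.07,0,0,0,0],[-0.08,0.7,0,0,0,0],[-0.09,0.71,0,0,0,0],[0.62,0.07,0,0,0,0],[0.62,0.07,0,0,0,0]]}}

```text
t: 6.45
eef_pos: [0.5171, 0.0684, 0.1603]
ee_rot: [3.141, 0.001, -3.022]
force: [0.1, -0.8, 0.3]
width: 0.0005
```

>>> {"op": "drive_tool", "data": {"targets": [[0,0,0,0,0,0],[0,0,0,0,0,0]]}}

```text
t: 6.7
eef_pos: [0.5158, 0.0675, 0.1596]
ee_rot: [-3.141, -0.001, -3.024]
force: [-0.9, 0.9, -0.1]
width: 0.0005
```

```bash
python3 -W ignore -c "
from h import *
lever('5')"
```

```text
side 0.63 [0.526 0.017 0.181] box [ 3. 54.] f 0.018 a -0.323
  dark 119 x [-15.  -0.] y [55. 68.]
tcp [0.516  0.0676 0.1602] box [ -0.8 104.9] F [-0.2  0.9  0.2] t 6.9
```

View pics/top5.png

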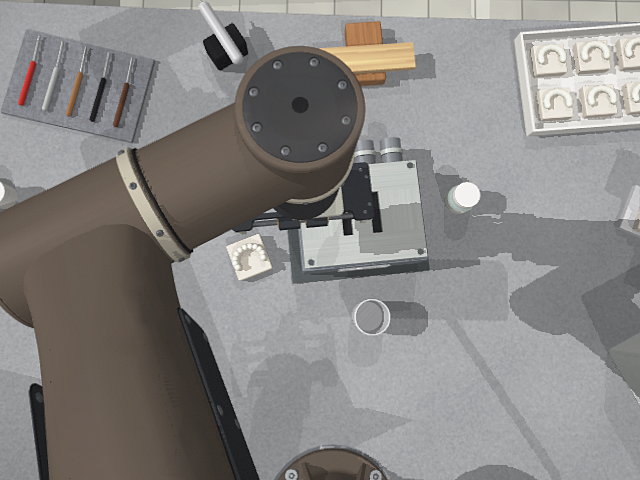

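>>> {"op": "drive_tool", "data": {"targets": [[0.03,-0.25,0,0,0,0],[0.02,-0.15,0,0,0,0],[0.02,-0.15,0,0,0,0],[0.02,-0.15,0,0,0,0],[0.02,-0.15,0,0,0,0]]}}

```text
t: 7.52
eef_pos: [0.5211, 0.0335, 0.1602]
ee_rot: [3.141, 0.001, -3.023]
force: [-1.0, 2.4, 2.1]
width: 0.0001
```

>>> {"op": "drive_tool", "data": {"targets": [[0.02,-0.15,0,0,0,0],[0.02,-0.15,0,0,0,0],[0.02,-0.15,0,0,0,0],[0,0,0,0,0,0]]}}

```text
t: 8.02
eef_pos: [0.5231, 0.0151, 0.1598]
ee_rot: [-3.141, -0.0, -3.024]
force: [0.2, 1.8, 1.6]
width: 0.0005
```

```bash
python3 -W ignore -c "
from h import *
lever('6')"
```

```text
side 0.82 [ 0.525 -0.014  0.192] box [-1.  22.3] f -0.006 a -0.132
  dark 84 x [-15.   2.] y [25. 34.]
tcp [0.5229 0.0156 0.1597] box [ 0.  52.4] F [-0.1 -0.2  0.6] t 8.225
```

>>> {"op": "drive_tool", "data": {"targets": [[0.02,-0.15,0,0,0,0],[0.02,-0.15,0,0,0,0],[0.02,-0.15,0,0,0,0],[0.02,-0.15,0,0,0,0],[0.02,-0.15,0,0,0,0]]}}

```text
t: 8.85
eef_pos: [0.5272, -0.0148, 0.1599]
ee_rot: [-3.142, -0.0, -3.024]
force: [-0.8, 1.2, 0.8]
width: 0.0005
```

>>> {"op": "drive_tool", "data": {"targets": [[0.02,-0.15,0,0,0,0],[0.02,-0.15,0,0,0,0],[0.02,-0.15,0,0,0,0],[0.02,-0.15,0,0,0,0],[0,0,0,0,0,0]]}}

```text
t: 9.48
eef_pos: [0.5304, -0.0388, 0.1598]
ee_rot: [-3.141, -0.0, -3.024]
force: [-0.7, 0.6, 0.1]
width: 0.0006
```

```bash
python3 -W ignore -c "
from h import *
lever('7')"
```

```text
side 0.67 [ 0.532 -0.064  0.19 ] box [  0.1 -27.5] f 0.001 a 0.162
  dark 115 x [-15.   7.] y [-27. -13.]
tcp [ 0.5305 -0.0383  0.1601] box [ 1.3 -2. ] F [-0.1  0.1  0.1] t 9.675
```

>>> {"op": "drive_tool", "data": {"targets": [[0.02,-0.15,0,0,0,0],[0.02,-0.15,0,0,0,0],[0.01,-0.12,0,0,0,0],[0.01,-0.06,0,0,0,0],[0,0,0,0,0,0]]}}

```text
t: 10.3
eef_pos: [0.5328, -0.0578, 0.16]
ee_rot: [-3.141, -0.0, -3.024]
force: [0.8, 0.3, -0.0]
width: 0.0005
```

```bash
python3 -W ignore -c "
from h import *
lever('8')"
```

```text
side 0.72 [ 0.534 -0.081  0.183] box [ -0.5 -44.7] f -0.003 a 0.266
  dark 143 x [-15.   8.] y [-45. -28.]
tcp [ 0.5328 -0.0575  0.16  ] box [  1.3 -21.3] F [-0.5  0.7 -0.4] t 10.5
```

Still no stop contact, so the lever needs a few more millimetres.

>>> {"op": "drive_tool", "data": {"targets": [[0.01,-0.06,0,0,0,0],[0.01,-0.06,0,0,0,0],[0.0,-0.05,0,0,0,0],[0,0,0,0,0,0]]}}

```text
t: 11.0
eef_pos: [0.5335, -0.0633, 0.1595]
ee_rot: [3.14, -0.0, -3.024]
force: [-0.4, 7.7, -1.6]
width: 0.0006
```

```bash
python3 -W ignore -c "
from h import *
lever('9')"
```

```text
side 0.82 [ 0.533 -0.083  0.186] box [ -1.3 -46.4] f -0.008 a 0.276
  dark 146 x [-14.   8.] y [-47. -29.]
tcp [ 0.5335 -0.0632  0.1595] box [  1.3 -27. ] F [-0.9  8.1 -1.9] t 11.2
```

>>> {"op": "drive_tool", "data": {"targets": [[-0.07,0.62,0,0,0,0],[-0.68,-0.08,0,0,0,0],[-0.68,-0.08,0,0,0,0],[0.07,-0.59,0,0,0,0],[0.07,-0.59,0,0,0,0]]}}

```text
t: 11.82
eef_pos: [0.4821, -0.0938, 0.1606]
ee_rot: [-3.141, 0.001, -3.022]
force: [-0.2, 0.6, 0.2]
width: 0.0007
```

>>> {"op": "drive_tool", "data": {"targets": [[0.2,0.02,0,0,0,0],[0.2,0.02,0,0,0,0],[0,0,0,0,0,0]]}}

```text
t: 12.2
eef_pos: [0.4987, -0.0911, 0.1598]
ee_rot: [-3.141, -0.0, -3.023]
force: [0.1, 0.9, 0.1]
width: 0.0003
```

```bash
python3 -W ignore -c "
from h import *
lever('10')"
```

```text
side 0.96 [ 0.533 -0.083  0.181] box [ -1.  -46.7] f -0.006 a 0.278
  dark 268 x [-14.  10.] y [-46. -30.]
tcp [ 0.4978 -0.0912  0.1599] box [-37.3 -50.7] F [0.1 0.4 0.2] t 12.4
```

View pics/side10.png

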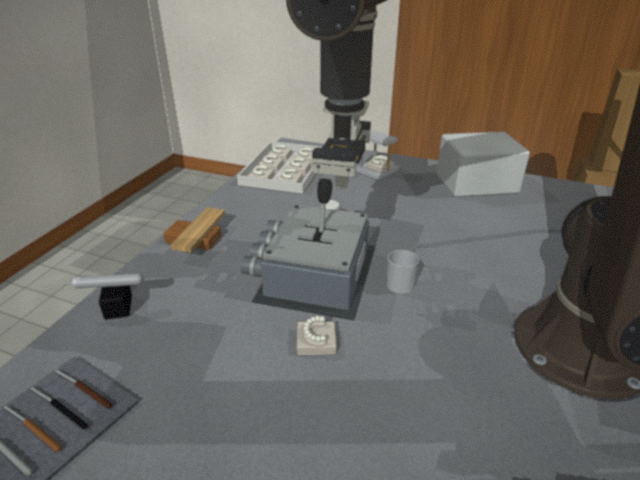

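The grip is at (325,190), leaning right in the cross channel, with the fingers behind it. Now I'll push it forward.

>>> {"op": "drive_tool", "data": {"targets": [[0.12,0.01,0,0,0,0],[0.12,0.01,0,0,0,0],[0.12,0.02,0,0,0,0],[0.12,0.01,0,0,0,0],[0.12,0.02,0,0,0,0]]}}

```text
t: 13.02
eef_pos: [0.5224, -0.0888, 0.1601]
ee_rot: [-3.141, 0.0, -3.023]
force: [-1.6, -0.4, 1.7]
width: 0.0002
```

>>> {"op": "drive_tool", "data": {"targets": [[0.12,0.01,0,0,0,0],[0.12,0.02,0,0,0,0],[0.12,0.01,0,0,0,0],[0.12,0.02,0,0,0,0],[0,0,0,0,0,0]]}}

```text
t: 13.65
eef_pos: [0.5415, -0.0862, 0.1597]
ee_rot: [3.142, -0.0, -3.023]
force: [-0.3, -1.4, 0.1]
width: 0.0005
```

```bash
python3 -W ignore -c "
from h import *
lever('11')"
```

```text
top 0.39 [ 0.561 -0.08   0.179] box [ 26.4 -47.3] f 0.156 a 0.286
side 0.81 [ 0.561 -0.077  0.179] box [ 27.4 -44.4] f 0.162 a 0.268
  dark 245 x [15. 40.] y [-45. -29.]
tcp [ 0.5412 -0.0862  0.16  ] box [  6.3 -50.8] F [-0.8 -0.1 -0.2] t 13.85
```

>>> {"op": "drive_tool", "data": {"targets": [[0.12,0.01,0,0,0,0],[0.12,0.02,0,0,0,0],[0.12,0.01,0,0,0,0],[0.1,0.01,0,0,0,0],[0,0,0,0,0,0]]}}

```text
t: 14.48
eef_pos: [0.56, -0.0843, 0.1599]
ee_rot: [-3.142, 0.0, -3.023]
force: [-0.8, 0.3, 0.8]
width: 0.0008
```

>>> {"op": "drive_tool", "data": {"targets": [[0.07,0.01,0,0,0,0],[0.05,0.01,0,0,0,0],[0,0,0,0,0,0]]}}

```text
t: 14.85
eef_pos: [0.5645, -0.0835, 0.16]
ee_rot: [-3.142, 0.0, -3.023]
force: [-0.2, 0.2, 1.1]
width: 0.0006
```

```bash
python3 -W ignore -c "
from h import *
lever('12')"
```

```text
side 0.72 [ 0.584 -0.075  0.177] box [ 50.4 -44.5] f 0.301 a 0.278
  dark 240 x [33. 58.] y [-43. -28.]
tcp [ 0.5644 -0.0835  0.16  ] box [ 29.7 -50.8] F [-0.7 -0.2 -0.4] t 15.05
```

No stop force yet, so I'll go on in small steps until it rises.

>>> {"op": "drive_tool", "data": {"targets": [[0.05,0.01,0,0,0,0],[0.04,0.0,0,0,0,0],[0,0,0,0,0,0]]}}

```text
t: 15.42
eef_pos: [0.5681, -0.0831, 0.1599]
ee_rot: [-3.142, -0.0, -3.023]
force: [-0.2, -0.0, 1.1]
width: 0.0007
```

>>> {"op": "drive_tool", "data": {"targets": [[0.04,0.0,0,0,0,0],[0,0,0,0,0,0]]}}

```text
t: 15.68
eef_pos: [0.5697, -0.0831, 0.1599]
ee_rot: [3.142, 0.0, -3.023]
force: [-1.5, 0.3, -0.4]
width: 0.0006
```

>>> {"op": "drive_tool", "data": {"targets": [[0.04,0.0,0,0,0,0],[0,0,0,0,0,0]]}}

```text
t: 15.92
eef_pos: [0.5713, -0.0831, 0.16]
ee_rot: [-3.142, 0.0, -3.023]
force: [-0.8, 0.6, -0.4]
width: 0.0003
```

>>> {"op": "drive_tool", "data": {"targets": [[0.04,0.0,0,0,0,0],[0,0,0,0,0,0]]}}

```text
t: 16.18
eef_pos: [0.5727, -0.0831, 0.1599]
ee_rot: [3.142, -0.0, -3.024]
force: [-2.3, 0.0, -0.3]
width: 0.0001
```

```bash
python3 -W ignore -c "
from h import *
lever('13')"
```

```text
side 0.65 [ 0.586 -0.073  0.175] box [ 51.9 -43.1] f 0.31 a 0.269
  dark 241 x [37. 64.] y [-42. -27.]
tcp [ 0.5727 -0.0831  0.1599] box [ 38.  -51.4] F [-2.4  0.5  1.4] t 16.375
```

>>> {"op": "drive_tool", "data": {"targets": [[0.04,0.0,0,0,0,0],[0,0,0,0,0,0]]}}

```text
t: 16.62
eef_pos: [0.5743, -0.0831, 0.1599]
ee_rot: [-3.142, -0.0, -3.023]
force: [-2.6, 0.5, -0.5]
width: 0.0004
```

>>> {"op": "drive_tool", "data": {"targets": [[0.03,0.0,0,0,0,0],[0,0,0,0,0,0]]}}

```text
t: 16.88
eef_pos: [0.5753, -0.0831, 0.1598]
ee_rot: [3.142, -0.001, -3.023]
force: [-4.4, -0.3, 0.0]
width: 0.0002
```

>>> {"op": "drive_tool", "data": {"targets": [[0.04,0.0,0,0,0,0],[0,0,0,0,0,0]]}}

```text
t: 17.12
eef_pos: [0.577, -0.0831, 0.1598]
ee_rot: [3.142, -0.001, -3.024]
force: [-4.1, 0.7, 0.1]
width: 0.0004
```

>>> {"op": "drive_tool", "data": {"targets": [[0.03,0.0,0,0,0,0],[0,0,0,0,0,0]]}}

```text
t: 17.38
eef_pos: [0.5781, -0.0831, 0.1598]
ee_rot: [3.142, -0.001, -3.024]
force: [-3.5, -0.6, 1.1]
width: 0.0004
```

Force has levelled off while the TCP keeps moving, so I'll look before pushing more.

```bash
python3 -W ignore -c "
from h import *
lever('14')
a=cv2.imread('pics/side14.png')[130:270,240:420]; b=cv2.imread('pics/top14.png')[120:300,270:450]
cv2.imwrite('pics/c14.png',np.hstack([cv2.resize(a,(450,350),interpolation=2),cv2.resize(b,(350,350),interpolation=2)]))"
```

```text
top 0.48 [ 0.355 -0.061  0.002] box [-176.1   -3.9] f -1.571 a nan
side 0.96 [ 0.59  -0.074  0.179] box [ 56.6 -44.7] f 0.339 a 0.283
  dark 236 x [39. 66.] y [-42. -27.]
tcp [ 0.5784 -0.0831  0.16  ] box [ 43.6 -52.1] F [-3.9 -0.1  1. ] t 17.575
```

View pics/c14.png

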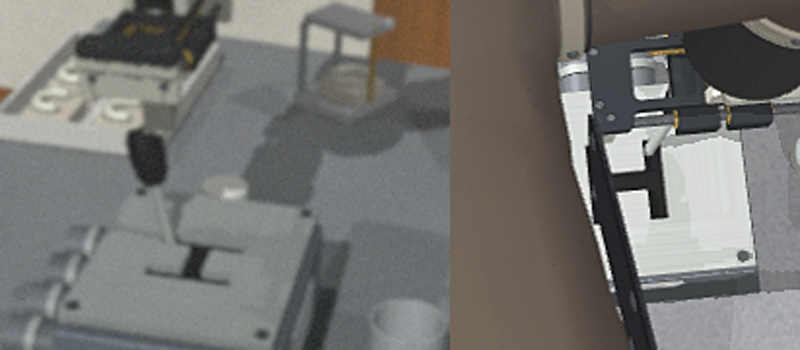

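The crop shows the rod at the far end of the right slot (crop pixel 168,240). The grip leans away, with the fingertips just behind it. By my measurements f is about 0.32, so I'll back off.

>>> {"op": "drive_tool", "data": {"targets": [[-0.3,-0.04,0,0,0,0],[-0.8,-0.09,0,0,0,0],[-0.8,-0.09,0.3,0,0,0],[-0.3,-0.5,0.8,0,0,0],[0,-1,1,0,0,0]]}}

```text
t: 18.2
eef_pos: [0.4898, -0.1517, 0.2455]
ee_rot: [-3.142, 0.003, -3.021]
force: [1.6, 0.1, 0.9]
width: 0.001
```

>>> {"op": "drive_tool", "data": {"targets": [[-0.5,-1,0.8,0,0,0],[-0.5,-1,0,0,0,0],[-0.5,-1,0,0,0,0],[-0.2,-1,0,0,0,0],[0,-1,0,0,0,0]]}}

```text
t: 18.82
eef_pos: [0.4222, -0.3535, 0.2772]
ee_rot: [-3.14, 0.003, -3.024]
force: [1.9, 0.4, 0.3]
width: 0.0006
```

>>> {"op": "drive_tool", "data": {"targets": [[0,-1,0,0,0,0],[0,-1,0,0,0,0],[0,-0.5,0,0,0,0],[0,0,0,0,0,0],[0,0,0,0,0,0]]}}

```text
t: 19.45
eef_pos: [0.4225, -0.4513, 0.2762]
ee_rot: [-3.141, 0.001, -3.023]
force: [-1.4, 0.6, 0.7]
width: 0.0003
```

```bash
python3 -W ignore -c "
from h import *
lever('15')
for n in ('cast','jar','beaker'):
    for c in ('top','side'):
        r=arm.landmark_of(n,c); print(n,c,[w(c,x['point']).round(3) for x in r[:1]])
"
```

```text
top 0.8 [ 0.589 -0.076  0.174] box [ 55.3 -46.6] f 0.331 a 0.294
  dark 460 x [36. 67.] y [-61. -31.]
side 0.75 [ 0.588 -0.076  0.175] box [ 54.2 -45.9] f 0.324 a 0.289
  dark 253 x [38. 64.] y [-44. -27.]
tcp [ 0.4227 -0.4512  0.2765] box [-154.  -399.4] F [-0.4  1.8 -0.3] t 19.65
cast top [array([0.456, 0.161, 0.001])]
cast side [array([0.455, 0.165, 0.   ])]
jar top [array([ 0.576, -0.234,  0.002])]
jar side [array([ 0.528, -0.038,  0.104])]
beaker top [array([ 0.354, -0.062,  0.   ])]
beaker side [array([ 0.353, -0.058,  0.001])]
```

View pics/top15.png

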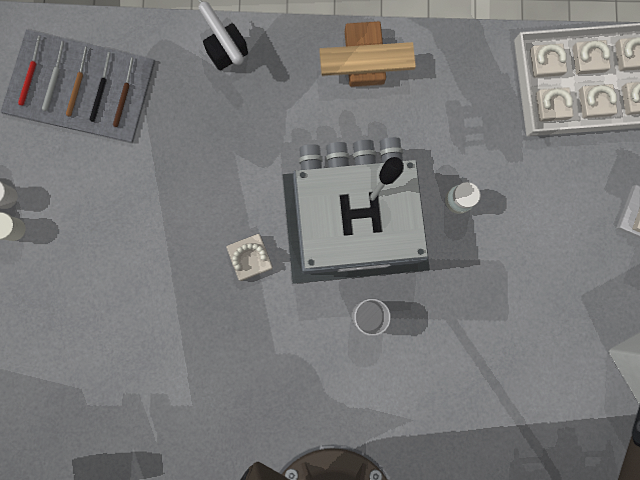

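The rod is at the end of the far right slot (374,196) and the grip at (391,171). The cast, jar and beaker are at the same pixels as before, and the hand is clear.

```bash
python3 -c "
from station import arm
print(arm.job_done())"
```

```text
the job is handed in; nothing more can be done
None
```

I moved the diverter lever into the far right slot and handed the job in at about 19.7 s. With closed fingers I pushed it from the near left slot to the middle channel, across to the right stop, then forward to the end. The highest tool force I read was about 8 N, at the right stop, though it was only read at the end of each move and at each look.

**Lever:** with the hand backed off, both cameras gave lever_fore at about 0.32–0.33 rad and lever_across at about 0.29 rad. The picture shows the rod at the far end of the right slot.

**Things around the box:** the cast and beaker read within about 5 mm of where they started, which is within the detector's error. The jar looks unmoved at the same pixels. It has no starting landmark, because the detector missed it then. In the last check the side camera took the gate for the jar, so I ignored that reading.

**Weak check:** I never felt a clear force rise at the forward stop. It levelled off at about 4 N while the fingertips still crept forward, so "fully home" rests on the camera measurements.

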